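# Latch the green tube oven

### The arm

A 6-joint arm with a two-finger parallel gripper is mounted at the origin on the work surface. World frame = base frame: x ahead of the robot, y to its left, z up, the work surface at z = 0. Lengths are in m, angles in rad, forces in N, time in s.
With the tool pointing down it reaches from about 0.35 to 0.775 m from the base axis. Payload 7.3 kg.
Tool frame: the origin (TCP) lies midway between the tips of the shut fingers; the grasp point (between the pads) lies 19 mm behind it; z points along the fingers, y is the line along which they close (so a half turn about z gives the same grasp; the last joint's range is limited). The gripper opens to 92 mm and grips with 3 to 60 N. Pads are 19 mm wide; open, the fingers measure 130 mm over their backs; the gripper's body (75 mm by 190 mm) begins 47 mm behind the grasp point.
Start: joints at [-1.442, 0.342, 1.524, -0, 1.275, -0.146], TCP at [0.142, -0.505, 0.227] pointing down, gripper open.
Joint ranges: [-2.53, 2.53], [-0.77, 2.02], [0.04, 2.7], [-1, 4.14], [0.28, 2.66], [-3.11, 3.11]. Speed limits (rad/s): [2.57, 2.57, 3.14, 3.14, 3.14, 3.14].

### API

Orientations are given as [roll, pitch, yaw] about the fixed x, y, z axes, in that order (R = Rz(yaw) Ry(pitch) Rx(roll)).
In Python, from cell import monitor, vision, workorder gives the robot as it stands.
- The arm moves only by the tool move_arm, never from a script. Its argument "rows" is a list of rows, each a list of 5 numbers: the shift along the world's x, y, z in mm, then the turn about the world's z in rad, then the closure, from -1 (fully open) to 1 (shut). A call has 1 to 12 rows; each row shifts and turns the commanded pose from where the row before left it; what a row does not reach is not made up. A row lasts 1/10 s, in which the tool goes at most 50 mm and 8.59 degrees, less where a joint would pass 70% of its speed; a pose out of reach is approached as far as the arm can. A call is refused whole if a number of a shift passes 50 or a number of a turn 0.15, either way. A call with a gripper value outside its range is refused whole. The fingers move at their own pace and stop on an object; "newtons" is the grip in N (left out, the last holds). Time passes only in rows, so rows that do not move let the fingers close. It gives the time, the measured TCP pose, the force, the opening and the grip force at its end, in the units of the state.
- monitor.observe(): the state, without advancing time (a new reading comes with each control period).
- vision.read_camera(name): name is "side" or "top"; returns the picture (384x512x3 uint8, red, green, blue); there is no depth.
- vision.get_calibration(name): a dict with "K" (3x3 intrinsics, pixels), "T" (4x4, takes a point from camera to world coordinates). Camera axes: x right, y up, looking along -z (the intrinsics and any distortion apply to the point x, -y, -z); pixel columns grow to the right and rows downward; lengths in m; the calibration is good to about 2 mm. A picture is of the moment at which its call begins. get_calibration takes no time and is no camera call.
- workorder.hand_in(): hands the job in; it is judged then, once.
The state is a dict: "time": time; "qpos": joint angles; "qvel": joint speeds; "joint_efforts": joint torques, N m; "tool_pos": TCP position; "tool_rot": TCP orientation; "contact_force": force on the tool from outside, world axes, zero at the start; "torque": the same for the moment, N m; "opening": finger opening in m; "grip_force": force on a finger pad.
Only numpy, scipy, OpenCV 4.12 (cv2) and the standard library are available. Lean on these libraries where they do the work, as an engineer would, in place of code of your own. Each camera call takes 0.05 s, during which the arm holds its last target. There are 200 camera calls.

### The job

Close up the green split-tube oven with the latch on its top: swing its wire loop forward and down so that the crossbar lies behind the hook of the keeper, and only then throw the red lever over, past its toggle point, until it snaps down flat and the loop is held tight under the hook. The blue oven is not loaded yet: leave its latch as it is, and let go of everything at the end.

Things in the scene. Friction and masses are not known exactly. Their poses are not given: they have to be found in the camera images.
- green_oven: Green split-tube oven fixed to the bench, a box 210 (x) x 140 (y) x 110 (z) mm, seam at x 0, a 24 mm glass tube through it along y. Origin: centre of its underside; z up; +x from the lever half to the keeper half, roughly away from the robot. Latch on top at y 0: lever with red grip, and a loop hinged to it: two rods at y +-25 mm, 6 thick, joined by a crossbar. All mm below are in this frame.
- green_keeper (a point): Brass keeper hook, 24 mm wide (y): this point, x 51, z 120, is where the bar's axis sits when latched. Post's holding face at x 47.5; a lip at its top (z 124 to 127) reaches to x 54.5. It stands on a plate, top at z 113: the bar comes down on the +x side of the lip, lies on the plate (its axis at z 116.5, x about 60 to 75), and the lever later draws it to -x under the lip.
- green_bar (a point): Middle of the loop's crossbar (7 mm thick, 50 long, along y). The loop turns about a y axis in the lever, 28 mm out from the lever's pivot; the bar is 95 mm from that axis (springs let it stretch, 5 N/mm). Starts 58 to 76 deg above level, leaning to +x; under 1 N swings it. It stays where left above about 52 deg, lower it drops by its weight on to the keeper's plate, clear beyond the lip.
- green_lever (a joint): Lever angle, rad: 0 upright, positive leans to -x, stop 1.68 = fastened. Pivot at x -20, z 130; 81 mm long, 7 thick, 26 wide, outer 46 red. Starts -0.25 to 0 and stays where left (1 N at the grip moves it). With the loop hooked: slack to about 0.9, then 2 to 4 N up to the toggle point near 1.44, then it snaps to the stop. Push it from its +x face.
- blue_bar (a point): Middle of the crossbar of the loop on the blue oven, an identical oven in blue (the two swap places at random). Its latch stands open and must be left alone.

How it is judged:
On the way:
1. the green loop's crossbar lies behind the keeper's hook, with the lever still up (z of green_bar in the frame of green_oven below 0.122 m and x of green_bar in the frame of green_oven between 0.053 and 0.085 m and value of joint green_lever below 0.8 rad), for 0.2 s.
At the end, for the whole second after the job is handed in: The green lever is down past 1.57 rad and at rest, the crossbar of its loop is held under the keeper's lip (within 5 mm of x 51 and at z 113 to 125 mm of the oven's frame), and the blue oven's crossbar is within 20 mm of where it started (value of joint green_lever above 1.57 rad and x of green_bar in the frame of green_oven between 0.046 and 0.056 m and z of green_bar in the frame of green_oven between 0.113 and 0.125 m and velocity of joint green_lever below 0.1 rad/s and distance of blue_bar from where it was at the start of the episode below 0.02 m); the robot touches nothing.
It fails at once if the blue oven's loop is moved by more than 20 mm (distance of blue_bar from where it was at the start of the episode above 0.02 m).
It also fails if it takes over 45 s, if anything falls off the work surface, if the arm or the gripper's body presses on something with over 40 N, if the wrist force passes 120 N, or if a joint passes its speed limit or range.

## Working session

There is one attempt and no reset: what is moved stays moved. The work goes in short steps, Python scripts to look and compute and a tool call to move; the robot and the scene stay as the last step left them, time stands still between calls to the robot, and variables do not carry over. Pictures are saved under pics/ and viewed, at most 10 in all, crops included, and the job is handed in when it is done.

Besides the shell and the picture viewer there is one more tool, called after "Emit:" as a command line: name --pt "numbers of a row" for each row, then --argument value for the rest. move_arm: Moves the arm, as the interface text tells. Its arguments: {"type":"object","properties":{"rows":{"type":"array","items":{"type":"array","items":{"type":"number"}}},"newtons":{"type":"number"}},"required":["rows"]}

```bash
mkdir -p pics; python3 - <<'E'
from cell import monitor, vision, workorder
import cv2,numpy as np
for n in("top","side"):
    im=vision.read_camera(n); cv2.imwrite(f"pics/{n}0.png",im[:,:,::-1])
    c=vision.get_calibration(n); print(n,np.round(c["K"],1).tolist(),np.round(c["T"],4).tolist(),[k for k in c])
s=monitor.observe();print(s)
E
```

```text
top [[495.5, 0.0, 258.7], [0.0, 495.5, 195.8], [0.0, 0.0, 1.0]] [[0.0272, 0.9869, -0.1591, 0.434], [-0.9996, 0.0288, 0.0081, -0.0156], [0.0126, 0.1588, 0.9872, 0.9596], [0.0, 0.0, 0.0, 1.0]] ['K', 'T']
side [[415.2, 0.0, 251.2], [0.0, 415.2, 189.1], [0.0, 0.0, 1.0]] [[-0.9993, 0.0006, -0.0369, 0.5233], [-0.0306, -0.5727, 0.8192, 0.6876], [-0.0206, 0.8198, 0.5723, 0.5883], [0.0, 0.0, 0.0, 1.0]] ['K', 'T']
{'time': 0.1, 'qpos': array([-1.44196011e+00,  3.42665376e-01,  1.52491996e+00,  3.73162208e-06,
        1.27535847e+00, -1.46005080e-01]), 'qvel': array([-0.00223572, -0.0011016 , -0.00166141,  0.00013652,  0.00022936,
        0.00021745]), 'joint_efforts': array([ 1.96797722e-03, -4.32003093e+01, -2.44693834e+01,  7.19947438e-02,
        5.26457315e-02, -5.33384639e-05]), 'tool_pos': array([ 0.14245653, -0.50493993,  0.22610858]), 'tool_rot': array([-3.14025639e+00, -2.00106243e-04,  2.74840074e-01]), 'contact_force': array([ 0.14174122,  0.02800979, -0.15197754]), 'torque': array([ 0.02747909, -0.02446536,  0.0103005 ]), 'grip_force': 0.0, 'opening': 0.09177892393131507}
```

View pics/top0.png

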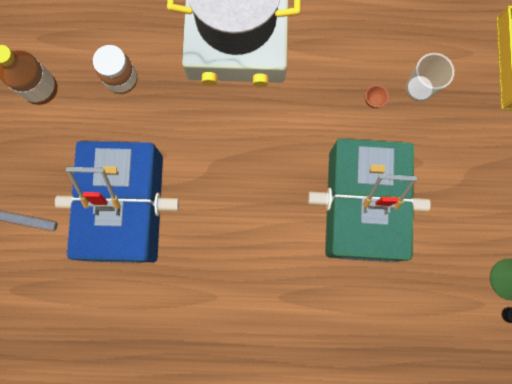

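View pics/side0.png

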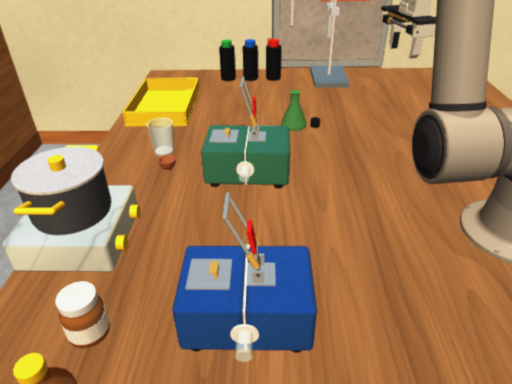

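The top view shows the green oven at about (372,200), with its bar from (378,178) to (414,178), keeper at (377,169) and red grip at (388,201). The blue oven is at (115,200), well clear of it.

```bash
cat > h.py <<'E'
from cell import monitor, vision, workorder
import cv2,numpy as np
def ray(n,u,v):
    c=vision.get_calibration(n);K=c["K"];T=np.array(c["T"])
    d=np.array([(u-K[0][2])/K[0][0],-(v-K[1][2])/K[1][1],-1.]);d=T[:3,:3]@d
    return T[:3,3],d/np.linalg.norm(d)
def onz(n,u,v,z):
    o,d=ray(n,u,v);return o+d*(z-o[2])/d[2]
def px(n,p):
    c=vision.get_calibration(n);K=np.array(c["K"]);T=np.array(c["T"])
    q=T[:3,:3].T@(np.array(p)-T[:3,3]);return K[0,0]*q[0]/-q[2]+K[0,2],K[1,1]*-q[1]/-q[2]+K[1,2]
def tri(a,b):
    (o1,d1),(o2,d2)=ray("top",*a),ray("side",*b)
    A=np.stack([d1,-d2],1);t,_,_,_=np.linalg.lstsq(A,o2-o1,rcond=None)
    p,q=o1+t[0]*d1,o2+t[1]*d2;return (p+q)/2,np.linalg.norm(p-q)
E
python3 - <<'E'
from h import *
a=cv2.imread("pics/top0.png")[130:270,300:440];b=cv2.imread("pics/side0.png")[70:195,190:305]
a=cv2.resize(a,(560,560),interpolation=cv2.INTER_CUBIC)
b=cv2.resize(b,(515,560),interpolation=cv2.INTER_CUBIC)
cv2.imwrite("pics/t1.png",a);cv2.imwrite("pics/s1.png",b)
for u,v in((334,140),(412,142),(412,258),(327,258)):print(onz("top",u,v,.11).round(4))
im=cv2.imread("pics/top0.png");hsv=cv2.cvtColor(im,cv2.COLOR_BGR2HSV)
m=cv2.inRange(hsv,(65,90,50),(90,255,255));m[:, :300]=0;m[:,440:]=0
g=hsv[:,:,2];print([int(x) for x in g[240:264,395]],[int(x) for x in g[150,320:340]],[int(x) for x in g[150,400:420]])
E
```

```text
[ 0.675  -0.1532  0.11  ]
[ 0.6756 -0.2918  0.11  ]
[ 0.471  -0.2873  0.11  ]
[ 0.467  -0.1418  0.11  ]
[132, 129, 131, 129, 130, 129, 131, 129, 130, 130, 132, 132, 132, 130, 131, 132, 127, 126, 114, 81, 67, 94, 146, 166] [173, 173, 173, 171, 172, 172, 173, 173, 174, 167, 126, 91, 84, 85, 85, 90, 108, 126, 134, 132] [135, 135, 135, 134, 135, 132, 133, 135, 135, 136, 135, 133, 133, 138, 156, 172, 173, 174, 173, 173]
```

View pics/t1.png

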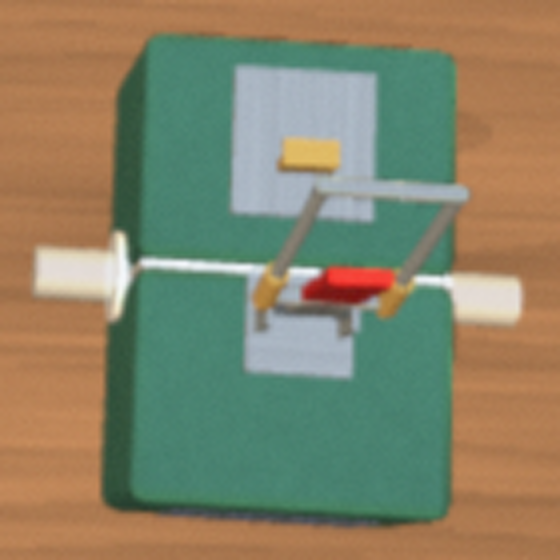

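View pics/s1.png

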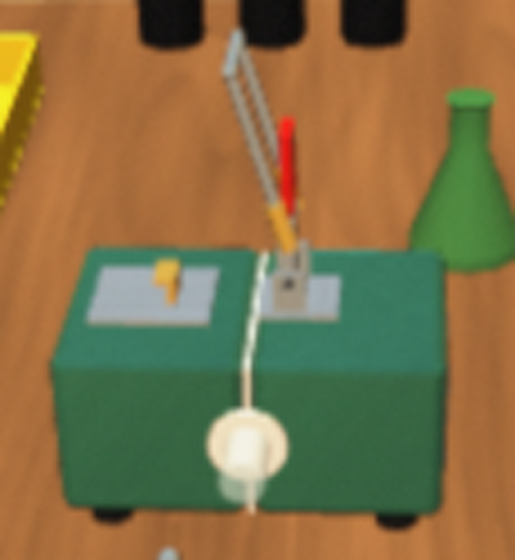

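The top crop shows the oven's top face corners at (150,37), (455,55), (448,520) and (132,500), and the crossbar from (318,190) to (466,192). In the side crop the bar ends are at (232,70) and (238,35).

```bash
python3 - <<'E'
from h import *
T=lambda u,v:(300+u/4,130+v/4)
S=lambda u,v:(190+u/4.478,70+v/4.48)
C=[onz("top",*T(*p),.11) for p in((148,36),(457,53),(449,522),(130,503))]
for c in C:print(c.round(4))
print("c",np.mean(C,0), "yaws",[np.arctan2(*(d[1::-1])) for d in (C[0]-C[3],C[1]-C[2])],[np.arctan2(-d[0],d[1]) for d in(C[0]-C[1],C[3]-C[2])])
print("seam",onz("top",*T(140,263),.11),onz("top",*T(453,283),.11))
P=[onz("top",*T(*p),.113) for p in((235,66),(377,73),(374,221),(232,213))];print("plate",np.mean(P,0),P[0],P[2],[np.arctan2(*(d[1::-1])) for d in (P[0]-P[3],P[1]-P[2])])
print("keeper lip",[onz("top",*T(*p),.127).round(4) for p in((283,137),(340,138),(338,171),(280,168))])
print("barL(+y?)",tri(T(318,190),S(232,70)),tri(T(466,192),S(238,35)))
print("grip tip side", S(288,120), "top",T(355,275),tri(T(358,271),S(288,120)))
E
```

```text
[ 0.677  -0.1585  0.11  ]
[ 0.6734 -0.2958  0.11  ]
[ 0.4668 -0.2876  0.11  ]
[ 0.4711 -0.1512  0.11  ]
c [ 0.57207159 -0.22327796  0.11      ] yaws [np.float64(-0.03529143412319921), np.float64(-0.03937552983808863)] [np.float64(-0.02596421289401308), np.float64(-0.03139781548155805)]
seam [ 0.5749506  -0.15520653  0.11      ] [ 0.57011784 -0.29167485  0.11      ]
plate [ 0.62993817 -0.22678919  0.113     ] [ 0.66367456 -0.19642434  0.113     ] [ 0.59597633 -0.25677267  0.113     ] [np.float64(-0.024782275659421867), np.float64(-0.03608457251931002)]
keeper lip [array([ 0.629, -0.214,  0.127]), array([ 0.6293, -0.2387,  0.127 ]), array([ 0.6147, -0.2376,  0.127 ]), array([ 0.6153, -0.2126,  0.127 ])]
barL(+y?) (array([ 0.57936927, -0.19720513,  0.25027391]), np.float64(0.0024988392712338805)) (array([ 0.57980778, -0.25207879,  0.24834016]), np.float64(0.004124890394472229))
grip tip side (254.31442608307282, 96.78571428571428) top (388.75, 198.75) (array([ 0.55425201, -0.22123146,  0.21427346]), np.float64(0.00541672188956479))
```

Emit:
move_arm --pt "0 0 40 0 1" --pt "0 0 35 0 1" --pt "42 28 0 -0.05 1" --pt "42 28 0 -0.05 1" --pt "42 28 0 -0.05 1" --pt "42 28 0 -0.05 1" --pt "42 28 0 -0.05 1" --pt "42 28 0 -0.06 1" --pt "42 28 0 0 1" --pt "42 28 0 0 1" --pt "42 28 0 0 1" --pt "37 30 0 0 1" --newtons 20

```text
time: 1.3
tool_pos: [0.5555, -0.2242, 0.3011]
tool_rot: [-3.141, 0.001, -0.035]
contact_force: [-0.2, -1.1, 0.1]
opening: 0.0019
grip_force: 0.0
```

Emit:
move_arm --pt "0 0 0 0 1" --pt "0 0 0 0 1" --pt "0 0 0 0 1"

```text
time: 1.6
tool_pos: [0.5532, -0.2263, 0.3015]
tool_rot: [3.141, 0.001, -0.036]
contact_force: [-0.1, -0.5, 0.2]
opening: 0.0007
grip_force: 0.0
```

Emit:
move_arm --pt "0 1 -30 0 1" --pt "0 1 -29 0 1" --pt "0 0 0 0 1" --pt "0 0 0 0 1"

```text
time: 2.0
tool_pos: [0.5533, -0.2248, 0.2435]
tool_rot: [3.141, 0.0, -0.037]
contact_force: [-0.5, -0.5, 0.3]
opening: 0.0001
grip_force: 0.0
```

```bash
python3 - <<'E'
from h import *
a=vision.read_camera("top")[130:270,300:440,::-1];b=vision.read_camera("side")[50:190,190:330,::-1]
cv2.imwrite("pics/c2.png",np.hstack([cv2.resize(i,(400,400),interpolation=cv2.INTER_CUBIC) for i in(a,b)]))
E
```

```text
(no output)
```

View pics/c2.png

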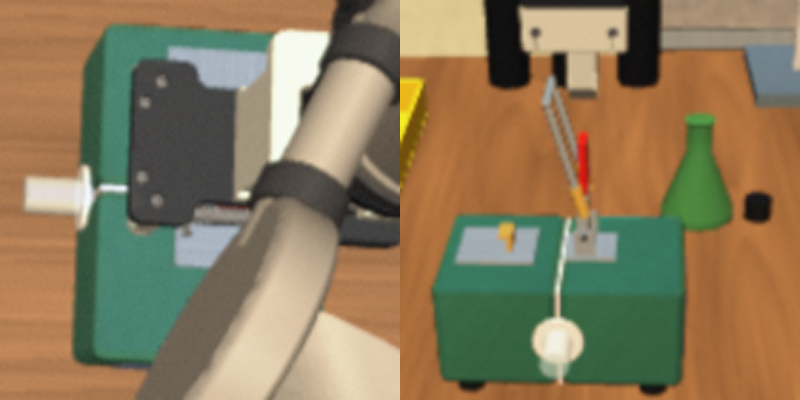

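The side crop shows the shut fingertips at (582,95), behind the bar at (551,90) and a few mm below it. Now I push the bar forward along its arc.

Emit:
move_arm --pt "7 0 -2 0 1" --pt "7 0 -2 0 1" --pt "7 0 -2 0 1" --pt "7 0 -3 0 1" --pt "7 0 -4 0 1" --pt "7 0 -4 0 1" --pt "7 0 -5 0 1" --pt "7 0 -5 0 1" --pt "4 0 0 0 1" --pt "0 0 0 0 1" --pt "0 0 0 0 1" --pt "0 0 0 0 1"

```text
time: 3.3
tool_pos: [0.6138, -0.2238, 0.2161]
tool_rot: [3.141, -0.0, -0.035]
contact_force: [-0.3, -0.1, 0.3]
opening: 0.0006
grip_force: 0.0
```

```bash
python3 - <<'E'
from h import *
a=vision.read_camera("top")[130:270,300:440,::-1];b=vision.read_camera("side")[50:190,190:330,::-1]
cv2.imwrite("pics/c3.png",np.hstack([cv2.resize(i,(400,400),interpolation=cv2.INTER_CUBIC) for i in(a,b)]))
E
```

```text
(no output)
```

View pics/c3.png

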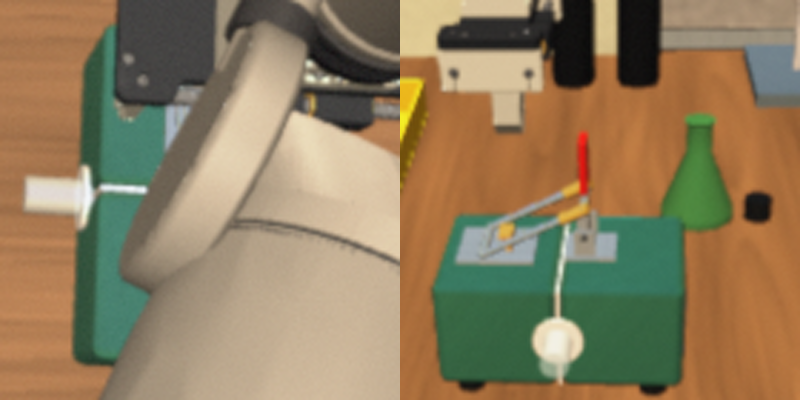

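The side crop shows the loop lying on the plate, bar end at (485,255) beyond the hook at (506,235), and the lever still upright at x≈583. Next is the lever.

Emit:
move_arm --pt "-20 0 -13 0 1" --pt "-20 0 -13 0 1" --pt "-9 0 0 0 1" --pt "-9 0 -1 0 1" --pt "-9 1 -1 0 1" --pt "-8 0 -3 0 1" --pt "-8 0 -4 0 1" --pt "-7 1 -5 0 1" --pt "-7 0 -6 0 1" --pt "0 0 0 0 1" --pt "0 0 0 0 1"

```text
time: 4.5
tool_pos: [0.5164, -0.2216, 0.1694]
tool_rot: [-3.141, 0.001, -0.035]
contact_force: [-0.2, -0.7, 1.3]
opening: 0.0008
grip_force: 0.2
```

```bash
python3 - <<'E'
from h import *
b=vision.read_camera("side")[50:190,190:330,::-1]
cv2.imwrite("pics/c4.png",cv2.resize(b,(500,500),interpolation=cv2.INTER_CUBIC))
E
```

```text
(no output)
```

View pics/c4.png

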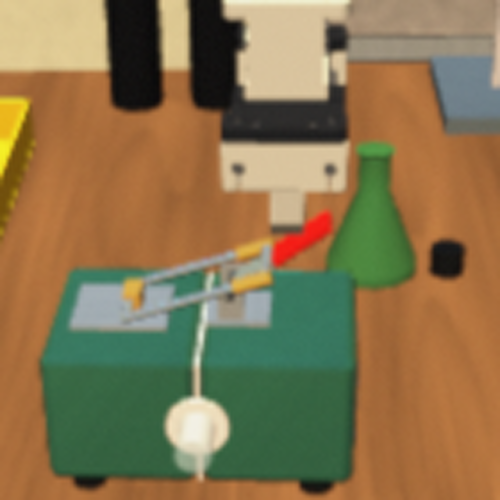

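The crop shows the lever leaning to about 1 rad and the bar drawn up to the hook at (130,300). I carry on through the toggle.

Emit:
move_arm --pt "-4 0 -5 0 1" --pt "-3 0 -5 0 1" --pt "-3 0 -5 0 1" --pt "-2 0 -6 0 1" --pt "-1 0 -4 0 1" --pt "-1 0 -4 0 1" --pt "-1 0 -4 0 1" --pt "0 0 -3 0 1" --pt "0 0 -2 0 1" --pt "0 0 0 0 1" --pt "0 0 0 0 1"

```text
time: 5.65
tool_pos: [0.502, -0.2217, 0.1318]
tool_rot: [3.141, -0.0, -0.035]
contact_force: [-0.5, 0.5, -0.2]
opening: 0.0006
grip_force: 0.0
```

Emit:
move_arm --pt "0 0 30 0 1" --pt "0 0 40 0 1" --pt "-30 0 40 0 1" --pt "-40 -20 40 0 1" --pt "-40 -40 0 0 1" --pt "-40 -40 0 0 1" --pt "0 -50 0 0 1" --pt "0 -50 0 0 1" --pt "0 0 0 0 1" --pt "0 0 0 0 1" --pt "0 0 0 0 1"

```text
time: 6.75
tool_pos: [0.368, -0.4083, 0.2752]
tool_rot: [-3.141, 0.0, -0.035]
contact_force: [-1.4, -0.1, -0.3]
opening: 0.0005
grip_force: 0.0
```

```bash
python3 - <<'E'
from h import *
a=vision.read_camera("top")[130:270,300:440,::-1];b=vision.read_camera("side")[50:190,190:330,::-1]
cv2.imwrite("pics/c5.png",np.hstack([cv2.resize(i,(400,400),interpolation=cv2.INTER_CUBIC) for i in(a,b)]))
E
```

```text
(no output)
```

View pics/c5.png

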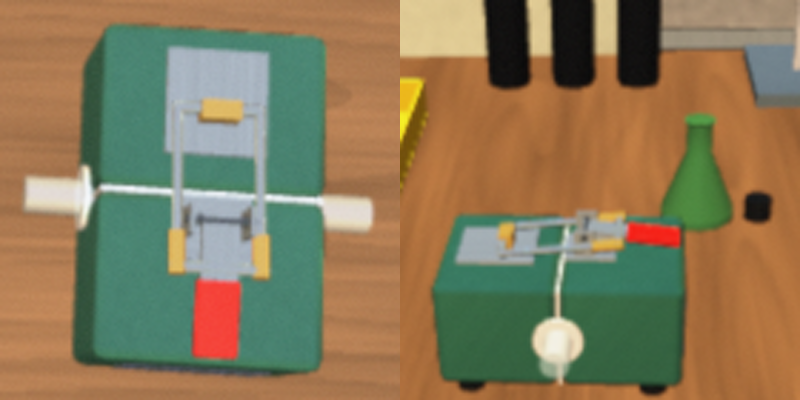

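The lever lies flat, with the red grip at (217,320) in the top crop. The crossbar is held under the hook at (220,108), and the arm is clear.

```bash
python3 -c "
from cell import workorder
print(workorder.hand_in())"
```

```text
the job is handed in; nothing more can be done
None
```

I closed the green oven's latch and handed the job in: the final picture shows the lever flat and the crossbar under the keeper's hook; the arm is clear, I never went near the blue oven, and hand-in gave no verdict.

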